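# Lock the tube rotor with its push-on cap

### The job

Take the orange locking cap from the grey tray, put it mouth down over the mixer's shaft and press it straight down until it is fully home: the rotor's spring goes flat and the cap's teeth keep the rotor clamped tight after you let go. Press firmly but gently, stop as soon as you feel the solid stop, push only on the cap, never on the rotor itself, and leave the other things on the bench where they are.

Things in the scene. Friction and masses are not known exactly. Their poses are not given: they have to be found in the camera images.
- cap: Orange push-on locking cap, standing mouth down: a closed 12-sided cup, 40 mm across flats, 34 mm high, 60 g. Origin: centre of the rim at its underside; z up. Flats face along x and every 30 degrees from it; grip from above across any two. Bore 14.4 mm wide, 30 mm deep, mouth 18 mm. Four hidden sprung steel teeth 13 mm above the rim reach in to a 10 mm circle.
- tray: Shallow grey tray, 130 x 130 mm, rim 10 mm high, floor 4 mm above its origin (centre of the underside, on the bench). Fixed. The cap stands in it.
- mixer: White round bench mixer, 156 mm wide at the foot, fixed to the bench. Origin: centre of its foot, on the bench, below the shaft's axis; z up along the upright shaft.
- shaft_tip (a point): Top of the mixer's plain steel shaft: 12 mm thick, rounded end, upright, 126 mm above the bench. It stands 26 mm out of the rotor's hub.
- rotor: Light blue disc with tube holes, 116 mm wide, 6 mm thick, with a grey hub 44 mm wide. Origin: centre of the disc's underside, at rest 84 mm above the bench. Tube lids stand 4 mm above the disc. It sits round the shaft on a wave spring and can be pushed straight down 3 mm to a solid stop; the spring takes about 2 N to start, 8 N to go flat.
- tip_rack: Magenta box of pipette tips, 85 x 125 mm, 64 mm high, loose. Origin: centre of its underside. Leave alone.
- sample_box: Dark blue box with a grey lid, 74 x 114 mm, 44 mm high, loose. Origin: centre of its underside. Leave alone.
- pipette: White and grey hand pipette lying flat along its own y axis, about 260 mm long with its tip, 24 mm wide, 22 mm high, loose. Origin: underside of its handle. Leave alone.
- cap_top (a point): Centre of the cap's flat top, 34 mm above its rim. Sliding down the shaft, the cap's teeth drag with about 3 to 8 N from when the rim is some 12 mm below the shaft's tip; pulled up, they bite and hold. Fingers that let go of its sides can drag it up a little, so the last push is best given on this flat top.
- hub_top (a point): Centre of the hub's flat top, 16 mm above the rotor's origin, where the cap's rim comes to rest: 100 mm above the bench at rest, 97 mm with the spring flat. More than 30 N of the cap on the hub harms it; with the teeth's drag, 15 to 20 N of total push on the cap at the end is right.
Mind the look-alikes: they are no part of the job. Several things have the shape of the cap; the one meant has the colours described above.

How it is judged:
By the outcome, as a careful person would: the job done as asked, in the order asked, and still so for the second after the job is handed in, with the robot touching nothing.
It also fails if it takes over 56 s, if anything falls off the work surface, if the arm or the gripper's body presses on something with over 40 N, if the wrist force passes 120 N, or if a joint passes its speed limit or range.

### The arm

A 6-joint arm with a two-finger parallel gripper is mounted at the origin on the work surface. World frame = base frame: x ahead of the robot, y to its left, z up, the work surface at z = 0. Lengths are in m, angles in rad, forces in N, time in s.
With the tool pointing down it reaches from about 0.425 to 1.125 m from the base axis. Payload 14.9 kg.
Tool frame: the origin (TCP) lies at the centre of the arm's flange, where the gripper is bolted on; the fingertips stand tcp_to_tips ahead of it and the grasp point (between the pads) lies 172 mm ahead of it (tcp_to_tips is the distance from the TCP to the fingertips, in m); z points along the fingers, y is the direction in which the jaws open and shut (so a half turn about z gives the same grasp; the last joint's range is limited). The gripper opens to 91 mm and grips with 3 to 60 N. Pads are 32 mm wide; open, the fingers measure 118 mm over their backs; the gripper's body (76 mm by 178 mm) begins 60 mm behind the grasp point.
Start: joints at [-1.365, 0.379, 1.734, -0, 1.028, -0.033], TCP at [0.166, -0.68, 0.405] pointing down, gripper open.
Joint ranges: [-2.77, 2.77], [-0.74, 2.19], [0, 2.66], [-1.06, 4.2], [0.31, 2.87], [-3.08, 3.08]. Speed limits (rad/s): [1.89, 1.89, 2.39, 3.14, 3.14, 3.14].

### API

Orientations are given as a unit quaternion [x, y, z, w].
In Python, from bench import * gives the robot as it stands.
- The arm moves only by the tool play_rows, never from a script. Its argument "targets" is a list of rows, each a list of 7 numbers: the shift along the world's x, y, z in cm, then the turn, a rotation vector about the world's x, y, z in rad, then the gripper command: -1 is shut, 1 is fully open, values between are in proportion. In form: [[tx, ty, tz, rx, ry, rz, grip], ...]. A call has 1 to 10 rows; each row shifts and turns the pose as measured when the row begins; what a row does not reach is not made up. A row lasts 1/12 s, in which the tool goes at most 41.7 mm and 7.16 degrees, less where a joint would pass 70% of its speed; a pose out of reach is approached as far as the arm can. A call with a gripper value outside its range is refused whole. The fingers move at their own pace and stop on an object; "grip_force" is the grip in N (left out, the last holds). Time passes only in rows, so rows that do not move let the fingers close. It gives the time, the measured TCP pose, the force and the opening at its end, in the units of the state.
- state(): the state, without advancing time (a new reading comes with each control period).
- get_image(name): name is "scene" or "top"; returns (picture, depth): 420x560x3 uint8, blue, green, red; 420x560 float32, m along the optical axis (not along the pixel's ray), 0 where there is no reading.
- get_calibration(name): a dict with "intrinsics" (3x3 intrinsics, pixels), "dist_coeffs" ([k1, k2, p1, p2, k3] as OpenCV has them; the pictures are not rectified), "xyz" and "orientation" of the camera in the world. Camera axes: x right, y down, z forward; pixel columns grow to the right and rows downward; lengths in m; the calibration is good to about 2 mm. A picture is of the moment at which its call begins. get_calibration takes no time and is no camera call.
- close_job(): hands the job in, once; it reports no verdict.
Trained networks look in the newest picture that a camera, given by its name, has taken for a name from the list of things; names that differ only in an ending like _2 or _b are one class to them, and where a whole thing is asked for, a point or a joint stands for the part that bears it (a point fixed in the world has none). Each returns a list of dicts, best first, with "p" (0 to 1); they miss things now and then, are a little off and sometimes report something else, mostly with a low value. They report only what shows in the picture. A call takes as long as a camera call. They do not tell look-alikes from the thing itself.
- find_in(camera, thing): "extent" ([left, top, width, height] in pixels, round what is visible of it).
- mark_of(camera, thing): "at" ([column, row] in pixels: a listed point, or the origin of a listed thing).
The state is a dict: "time": time; "q": joint angles; "joint_vel": joint speeds; "tau": joint torques, N m; "ee_pos": TCP position; "ee_rot": TCP orientation; "force": force on the tool from outside, world axes, zero at the start; "moment": the same for the moment, N m; "grip_width": finger opening in m.
Only numpy, scipy, OpenCV 4.12 (cv2) and the standard library are available. Lean on these libraries where they do the work, as an engineer would, in place of code of your own. Each camera call takes 0.05 s, during which the arm holds its last target.

## Working session

There is one attempt and no reset: what is moved stays moved. The work goes in short steps, Python scripts to look and compute and a tool call to move; the robot and the scene stay as the last step left them, time stands still between calls to the robot, and variables do not carry over. Pictures are saved under pics/ and viewed, and the job is handed in when it is done.

Besides the shell and the picture viewer there is one more tool, called after "Call:" as name(argument=value, ...) on one line, values as JSON. play_rows: Moves the arm, as the interface text tells. Its arguments: {"type":"object","properties":{"targets":{"type":"array"},"grip_force":{"type":"number"}},"required":["targets"]}

```bash
mkdir -p pics; ls; python3 - <<'E'
from bench import *
import cv2
s=state();print(s)
for n in("scene","top"):
    im,d=get_image(n);cv2.imwrite(f"pics/{n}0.png",im)
    print(n,get_calibration(n))
    for t in("cap","tray","shaft_tip","cap_top","hub_top","mixer"):
        print(t,[(x['p'],x['at']) for x in mark_of(n,t)][:5])
    print([(x['p'],x['extent']) for x in find_in(n,"cap")])
E
```

```text
pics
{'time': 0.0, 'q': array([-1.36528933e+00,  3.79409912e-01,  1.73479534e+00, -8.06757806e-06,
        1.02850407e+00, -3.33228470e-02]), 'joint_vel': array([ 0.00089996,  0.00070166, -0.0008975 , -0.00063096, -0.00033093,
        0.00130857]), 'tau': array([ 1.91299041e-03, -7.63714814e+01, -4.34365726e+01,  6.51140185e-02,
        4.23784030e-02, -6.06443587e-05]), 'ee_pos': array([ 0.16553463, -0.67994481,  0.40407998]), 'ee_rot': array([ 9.92878104e-01,  1.19133366e-01, -5.14498807e-05, -5.55969234e-04]), 'force': array([-0.19107934,  0.81369807,  0.06490522]), 'moment': array([-0.00274505,  0.00752974,  0.01257853]), 'grip_width': 0.09100660283986434}
scene {'intrinsics': array([[400.90675326,   0.        , 284.21674095],
       [  0.        , 400.90675326, 208.27528852],
       [  0.        ,   0.        ,   1.        ]]), 'dist_coeffs': array([-0.09335433,  0.        ,  0.        ,  0.        ,  0.        ]), 'xyz': array([0.85626334, 0.17173818, 0.68400043]), 'orientation': array([ 0.46744059,  0.84199608, -0.23445277, -0.13256614])}
cap [(0.89, [253.0, 277.8]), (0.85, [3
[... 604 characters left out ...]
dist_coeffs': array([0.04318955, 0.        , 0.        , 0.        , 0.        ]), 'xyz': array([0.47854926, 0.00904301, 1.0289425 ]), 'orientation': array([-0.69750393,  0.71531928, -0.03735481,  0.02027842])}
cap [(0.77, [269.5, 232.9]), (0.76, [279.3, 170.9]), (0.58, [283.3, 293.8])]
tray [(0.87, [263.4, 225.9])]
shaft_tip [(0.9, [401.9, 222.9]), (0.48, [395.9, 223.1]), (0.38, [180.8, 139.9])]
cap_top [(0.64, [269.7, 233.1]), (0.56, [285.1, 296.1]), (0.38, [181.8, 143.4]), (0.31, [322.5, 135.0])]
hub_top [(0.83, [396.3, 221.5])]
mixer [(0.9, [385.9, 223.4]), (0.65, [272.5, 230.0])]
[(0.84, [275.4, 286.5, 18.3, 15.2]), (0.74, [270.0, 159.0, 18.3, 18.7]), (0.63, [262.3, 225.5, 19.5, 14.4])]
```

View pics/scene0.png

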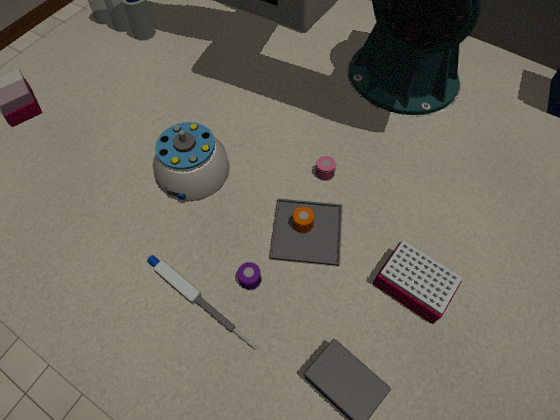

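View pics/top0.png

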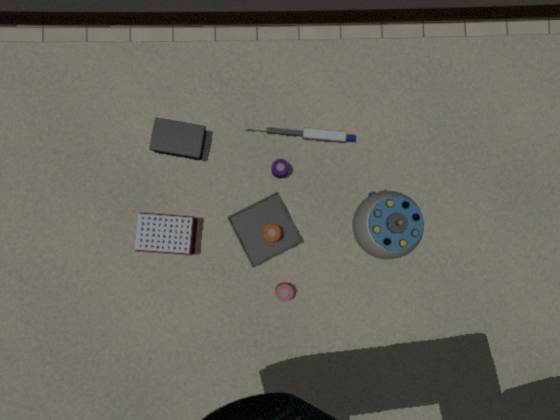

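Three cap-shaped things show: orange at scene (303,218) / top (272,233), pink at scene (325,168) / top (284,292), and purple at scene (249,275) / top (280,168). Only the orange one stands in the grey tray, so that's the one meant. The mixer's shaft is at scene (180,134) / top (400,222). Next is the enlarged crop to confirm, and the measurement.

```bash
cat > h.py <<'E'
from bench import *
import cv2, numpy as np
from scipy.spatial.transform import Rotation as R
def ray(n,uv):
    c=get_calibration(n);p=cv2.undistortPoints(np.array([[uv]],float),c['intrinsics'],c['dist_coeffs'])[0,0]
    return np.array(c['xyz']),R.from_quat(c['orientation']).as_matrix()@np.array([p[0],p[1],1.])
def at_z(n,uv,z):
    o,d=ray(n,uv);return o+d*(z-o[2])/d[2]
def at_d(n,uv,dep):
    o,d=ray(n,uv);return o+d*dep
def cloud(n,dep,mask):
    v,u=np.nonzero(mask&(dep>0));c=get_calibration(n)
    p=cv2.undistortPoints(np.stack([u,v],1).astype(float)[:,None],c['intrinsics'],c['dist_coeffs'])[:,0]
    z=dep[v,u];P=np.c_[p*z[:,None],z]
    return P@R.from_quat(c['orientation']).as_matrix().T+c['xyz'],u,v
def tri(a,b):
    A=[];B=[]
    M=np.zeros((3,3));q=np.zeros(3)
    for n,uv in(a,b):
        o,d=ray(n,uv);d=d/np.linalg.norm(d);Pm=np.eye(3)-np.outer(d,d);M+=Pm;q+=Pm@o
    return np.linalg.solve(M,q)
E
python3 - <<'E'
from h import *
for n,cx,cy,sx,sy in(("scene",303,218,182,140),("top",271,232,400,222)):
    im,d=get_image(n)
    a=cv2.resize(im[cy-20:cy+20,cx-20:cx+20],(400,400),interpolation=cv2.INTER_CUBIC)
    b=cv2.resize(im[sy-20:sy+20,sx-20:sx+20],(400,400),interpolation=cv2.INTER_CUBIC)
    cv2.imwrite(f"pics/crop_{n}.png",np.hstack([a,b]))
    hsv=cv2.cvtColor(im,cv2.COLOR_BGR2HSV)
    m=((hsv[...,0]>4)&(hsv[...,0]<22)&(hsv[...,1]>170))
    mm=np.zeros_like(m);mm[cy-20:cy+20,cx-20:cx+20]=1
    P,u,v=cloud(n,d,m&mm);print(n,len(P),u.min(),u.max(),v.min(),v.max(),P[:,2].max())
    # fill: all points in window above .028
    P,u,v=cloud(n,d,mm);k=(P[:,2]>.031);Q=P[k]
    print('cap top pts',len(Q),Q.mean(0),np.median(Q[:,2]),Q.min(0),Q.max(0), 'px',u[k].mean(),v[k].mean())
    w=np.zeros_like(m);w[sy-25:sy+25,sx-25:sx+25]=1
    P,u,v=cloud(n,d,w)
    for lo,hi in((.107,.14),(.095,.104),(.082,.094)):
        k=(P[:,2]>lo)&(P[:,2]<hi);Q=P[k]
        if len(Q):print('shaft',lo,len(Q),Q.mean(0),(Q.min(0)+Q.max(0))/2,np.ptp(Q,0),u[k].mean(),v[k].mean())
print('mix tri tip',tri(("scene",[178.2,132.8]),("top",[401.9,222.9])))
for n,uv in(("scene",[178.2,132.8]),("top",[401.9,222.9])):print(at_z(n,uv,.126))
E
```

```text
scene 388 292 313 207 232 0.0392287851226224
cap top pts 333 [0.5168648  0.00568878 0.03653697] 0.03676560479430602 [ 0.49507221 -0.01436552  0.0311006 ] [0.53519072 0.02489097 0.03948787] px 303.2192192192192 216.11111111111111
shaft 0.107 50 [ 0.52751777 -0.25579998  0.11695786] [ 0.52651782 -0.25701061  0.1162396 ] [0.01038883 0.00987472 0.01657987] 182.06 134.86
shaft 0.095 259 [ 0.52822084 -0.25504847  0.09900457] [ 0.52602818 -0.24914268  0.09892317] [0.04356636 0.05995049 0.00772121] 184.0733590733591 141.5830115830116
shaft 0.082 1541 [ 0.53071996 -0.25917686  0.08924731] [ 0.52605971 -0.2591201   0.08903816] [0.11451305 0.11527282 0.00992298] 182.65931213497728 145.1304347826087
top 113 264 280 225 240 0.04138448922876814
cap top pts 256 [0.51612186 0.00232138 0.03638835] 0.03641653488693625 [ 0.49738213 -0.01763689  0.03104589] [0.53570626 0.02046861 0.04138449] px 271.08984375 232.609375
shaft 0.107 37 [ 0.52683977 -0.25991798  0.12008876] [ 0.52724805 -0.26159289  0.11789065] [0.01091381 0.01135494 0.01923995] 399.43243243243245 222.6216216216216
shaft 0.095 291 [ 0.52679671 -0.2611426   0.09847038] [ 0.52861029 -0.26118018  0.09906017] [0.08264747 0.04320297 0.00807081] 396.98625429553266 223.2577319587629
shaft 0.082 1767 [ 0.53002207 -0.26488743  0.08884738] [ 0.53116319 -0.26660328  0.08838064] [0.10499117 0.10235637 0.01121498] 397.37804187889077 221.9932088285229
mix tri tip [ 0.52646411 -0.26643731  0.11552063]
[ 0.53259607 -0.25848143  0.126     ]
[ 0.52584073 -0.26316999  0.126     ]
```

View pics/crop_scene.png

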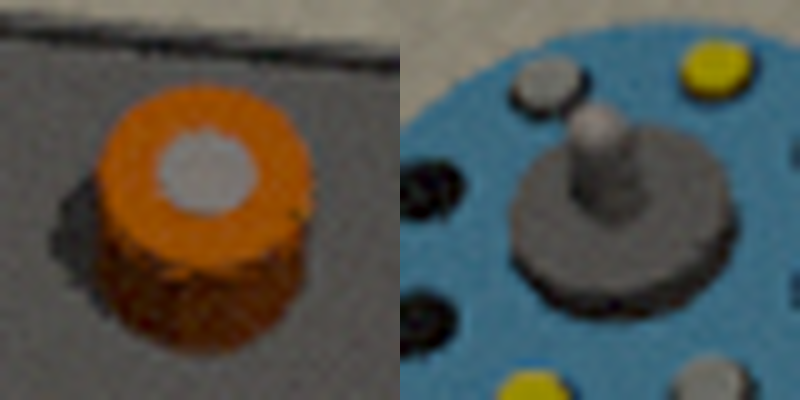

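View pics/crop_top.png

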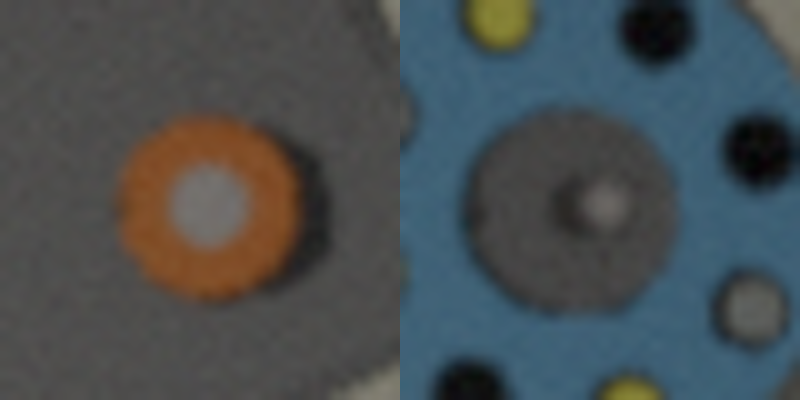

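Confirmed: the orange cap is the one in the tray. Now I'll get the finger length and compare the relative geometry between the two cameras.

```bash
python3 - <<'E'
from h import *
import bench
print([x for x in dir(bench) if not x.startswith('_')])
try: print(bench.tcp_to_tips)
except Exception as e: print(e)
c={"scene":[303.2,214.5],"top":[271.3,232.0]}
t={"scene":[181.3,132.0],"top":[400.0,222.0]}
h={"scene":[183.7+0,140.9],"top":[396.9,222.6]}
print('cap tri',tri(("scene",c["scene"]),("top",c["top"])),'tip tri',tri(("scene",t["scene"]),("top",t["top"])))
for n in c: 
    a,b=at_z(n,c[n],.038),at_z(n,t[n],.122);print(n,a,b,b-a)
E
```

```text
['IKError', 'close_job', 'find_in', 'get_calibration', 'get_image', 'mark_of', 'state', 'tcp_to_tips']
0.1908
cap tri [0.51662012 0.00338066 0.04036577] tip tri [ 0.52692754 -0.2588346   0.12291645]
scene [0.5147122  0.00430345 0.038     ] [ 0.52567608 -0.25784011  0.122     ] [ 0.01096387 -0.26214356  0.084     ]
top [0.51739133 0.00183696 0.038     ] [ 0.52798175 -0.26058995  0.122     ] [ 0.01059042 -0.26242691  0.084     ]
```

Call:
play_rows(targets=[[2.0, 3.4, -0.4, 0, 0, 0, 0.4], [2.0, 3.4, -0.4, 0, 0, 0, 0.4], [2.0, 3.4, -0.4, 0, 0, 0, 0.4], [2.0, 3.4, -0.4, 0, 0, 0, 0.4], [2.0, 3.4, -0.4, 0, 0, 0, 0.4], [2.0, 3.4, -0.4, 0, 0, 0, 0.4], [2.0, 3.4, -0.4, 0, 0, 0, 0.4], [2.0, 3.4, -0.4, 0, 0, 0, 0.4], [2.0, 3.4, -0.4, 0, 0, 0, 0.4], [2.0, 3.4, -0.4, 0, 0, 0, 0.4]])

```text
time: 1.73
ee_pos: [0.3671, -0.3304, 0.365]
ee_rot: [0.993, 0.115, 0.001, 0.004]
force: [1.1, -1.1, 0.3]
grip_width: 0.0639
```

Call:
play_rows(targets=[[1.5, 3.5, -0.8, 0, 0, 0, 0.4], [1.5, 3.5, -0.8, 0, 0, 0, 0.4], [1.5, 3.5, -0.8, 0, 0, 0, 0.4], [1.5, 3.5, -0.8, 0, 0, 0, 0.4], [1.5, 3.5, -0.8, 0, 0, 0, 0.4], [1.5, 3.5, -0.8, 0, 0, 0, 0.4], [1.5, 3.5, -0.8, 0, 0, 0, 0.4], [1.5, 3.5, -0.8, 0, 0, 0, 0.4], [1.5, 3.0, -0.8, 0, 0, 0, 0.4], [1.0, 1.5, -0.8, 0, 0, 0, 0.4]])

```text
time: 2.57
ee_pos: [0.5177, 0.0147, 0.2857]
ee_rot: [0.993, 0.115, 0.005, 0.006]
force: [0.3, -0.3, -0.3]
grip_width: 0.0637
```

```bash
python3 - <<'E'
from h import *
s=state();print(s['ee_pos'],s['joint_vel'].round(3));M=R.from_quat(s['ee_rot']).as_matrix();print(M.round(4))
E
```

```text
[0.51768631 0.01470867 0.28565443] [ 0.377  0.352 -0.219 -0.013 -0.13   0.364]
[[ 0.9734  0.2288  0.012 ]
 [ 0.229  -0.9734 -0.0104]
 [ 0.0093  0.0129 -0.9999]]
```

Call:
play_rows(targets=[[-0.1, -1.2, -0.5, 0.01, 0.012, 0, 0.4], [0, 0, -0.5, 0, 0, 0, 0.4], [0, 0, 0, 0, 0, 0, 0.4]])

```text
time: 2.82
ee_pos: [0.5185, 0.0069, 0.274]
ee_rot: [0.993, 0.118, -0.0, 0.0]
force: [0.4, -0.2, -0.4]
grip_width: 0.0635
```

```bash
cat >> h.py <<'E'
def st():
    s=state();M=R.from_quat(s['ee_rot']).as_matrix();z=M[:,2];w=np.cross(z,[0,0,-1])
    print('t',round(s['time'],2),'pos',s['ee_pos'].round(4),'tips',(s['ee_pos']+z*tcp_to_tips).round(4),'tiltfix',w.round(4),'jaw',M[:,1].round(3),'F',s['force'].round(1),'w',round(s['grip_width'],4),'v',np.abs(s['joint_vel']).max().round(3))
    return s
E
python3 -c "
from h import *
st()"
```

```text
t 2.82 pos [0.5185 0.0069 0.274 ] tips [0.5184 0.0069 0.0832] tiltfix [ 0.0002 -0.0001  0.    ] jaw [ 0.234 -0.972  0.   ] F [ 0.4 -0.2 -0.4] w 0.0635 v 0.018
```

Call:
play_rows(targets=[[-0.2, -0.4, -2.0, 0, 0, 0, 0.4], [0, 0, -2.0, 0, 0, 0, 0.4], [0, 0, -2.0, 0, 0, 0, 0.4], [0, 0, -0.5, 0, 0, 0, 0.4], [0, 0, 0, 0, 0, 0, 0.4]])

```text
time: 3.23
ee_pos: [0.5165, 0.0013, 0.2091]
ee_rot: [0.993, 0.116, 0.002, 0.001]
force: [0.3, 0.0, 0.7]
grip_width: 0.0638
```

```bash
python3 - <<'E'
from h import *
s=st()
im,d=get_image("scene");cv2.imwrite("pics/s2.png",cv2.resize(im[150:290,220:400],None,fx=4,fy=4))
E
```

```text
t 3.23 pos [0.5165 0.0013 0.2091] tips [0.5175 0.001  0.0183] tiltfix [0.0014 0.0051 0.    ] jaw [ 0.23  -0.973  0.003] F [0.3 0.  0.7] w 0.0638 v 0.009
```

View pics/s2.png

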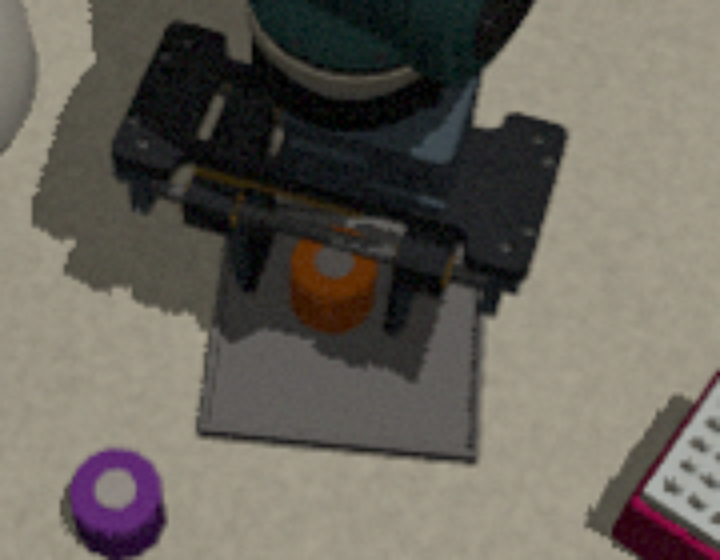

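The fingers straddle the orange cap, which sits at about (335,275) in the enlarged crop, with clear space on both sides. I'll go down the last 4 mm and close.

Call:
play_rows(targets=[[0, 0.1, -0.5, 0.001, 0.005, 0, 0.4], [0, 0.1, 0, 0, 0, 0, 0.1], [0, 0, 0, 0, 0, 0, -0.2], [0, 0, 0, 0, 0, 0, -1], [0, 0, 0, 0, 0, 0, -1], [0, 0, 0, 0, 0, 0, -1]], grip_force=25)

```text
time: 3.78
ee_pos: [0.5179, 0.0032, 0.2083]
ee_rot: [0.993, 0.116, 0.003, 0.001]
force: [0.5, 0.1, -0.6]
grip_width: 0.0399
```

```bash
python3 - <<'E'
from h import *
s=st()
E
```

```text
t 3.78 pos [0.5179 0.0032 0.2083] tips [0.5189 0.0031 0.0175] tiltfix [0.0007 0.0053 0.    ] jaw [ 0.23  -0.973  0.002] F [ 0.5  0.1 -0.6] w 0.0399 v 0.007
```

Call:
play_rows(targets=[[0, 0, 1.0, 0, 0.005, 0, -1], [0, 0, 2.5, 0, 0, 0, -1], [0, 0, 4.0, 0, 0, 0, -1], [0, 0, 4.0, 0, 0, 0, -1], [0, 0, 3.0, 0, 0, 0, -1], [0, 0, 1.0, 0, 0, 0, -1], [0, 0, 0, 0, 0, 0, -1]])

```text
time: 4.37
ee_pos: [0.5154, 0.0034, 0.3737]
ee_rot: [0.993, 0.116, -0.002, 0.0]
force: [0.1, 0.5, -1.2]
grip_width: 0.0398
```

```bash
python3 - <<'E'
from h import *
s=st()
im,d=get_image("scene");cv2.imwrite("pics/s3.png",im)
E
```

```text
t 4.37 pos [0.5154 0.0034 0.3737] tips [0.5147 0.0033 0.183 ] tiltfix [ 0.0006 -0.0038  0.    ] jaw [ 0.23  -0.973 -0.   ] F [ 0.1  0.5 -1.2] w 0.0398 v 0.038
```

View pics/s3.png

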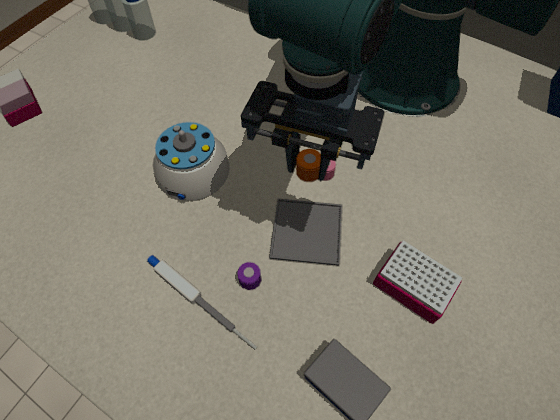

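Call:
play_rows(targets=[[0.2, -2.5, 0, 0, -0.004, 0, -1], [0.2, -3.8, 0, 0, 0, 0, -1], [0.2, -3.8, 0, 0, 0, 0, -1], [0.2, -3.8, 0, 0, 0, 0, -1], [0.2, -3.8, 0, 0, 0, 0, -1], [0.2, -3.5, 0, 0, 0, 0, -1], [0.2, -2.5, 0, 0, 0, 0, -1], [0, -1.5, 0, 0, 0, 0, -1], [0, 0, 0, 0, 0, 0, -1]])

```text
time: 5.17
ee_pos: [0.5249, -0.2587, 0.3629]
ee_rot: [0.993, 0.118, -0.006, -0.003]
force: [-0.2, 0.5, -0.3]
grip_width: 0.0402
```

```bash
python3 - <<'E'
from h import *
s=st()
E
```

```text
t 5.17 pos [ 0.5249 -0.2587  0.3629] tips [ 0.5226 -0.2578  0.1721] tiltfix [-0.0047 -0.0123 -0.    ] jaw [ 0.234 -0.972 -0.007] F [-0.2  0.5 -0.3] w 0.0402 v 0.022
```

Call:
play_rows(targets=[[0.4, -0.1, -0.6, -0.005, -0.012, 0, -1], [0, 0, 0, 0, 0, 0, -1], [0, 0, 0, 0, 0, 0, -1]])

```text
time: 5.42
ee_pos: [0.5284, -0.2588, 0.3531]
ee_rot: [0.993, 0.117, -0.002, -0.001]
force: [-0.3, 0.1, -1.1]
grip_width: 0.0399
```

```bash
python3 - <<'E'
from h import *
s=st()
im,d=get_image("scene");cv2.imwrite("pics/s4.png",cv2.resize(im[70:200,110:270],None,fx=5,fy=4.6,interpolation=cv2.INTER_CUBIC)[:600])
im,d=get_image("top");cv2.imwrite("pics/t4.png",im)
for n in("scene","top"):print(n,[(x['p'],x['at']) for x in mark_of(n,"cap_top")],[(x['p'],x['at']) for x in mark_of(n,"shaft_tip")])
E
```

```text
t 5.42 pos [ 0.5284 -0.2588  0.3531] tips [ 0.5277 -0.2585  0.1623] tiltfix [-0.0018 -0.0035 -0.    ] jaw [ 0.232 -0.973 -0.003] F [-0.3  0.1 -1.1] w 0.0399 v 0.023
scene [(0.93, [326.3, 163.5]), (0.88, [174.9, 109.8]), (0.82, [248.8, 271.0])] []
top [(0.81, [279.2, 169.9]), (0.77, [286.1, 293.6])] [(0.38, [324.2, 137.8]), (0.33, [170.8, 232.4])]
```

View pics/s4.png

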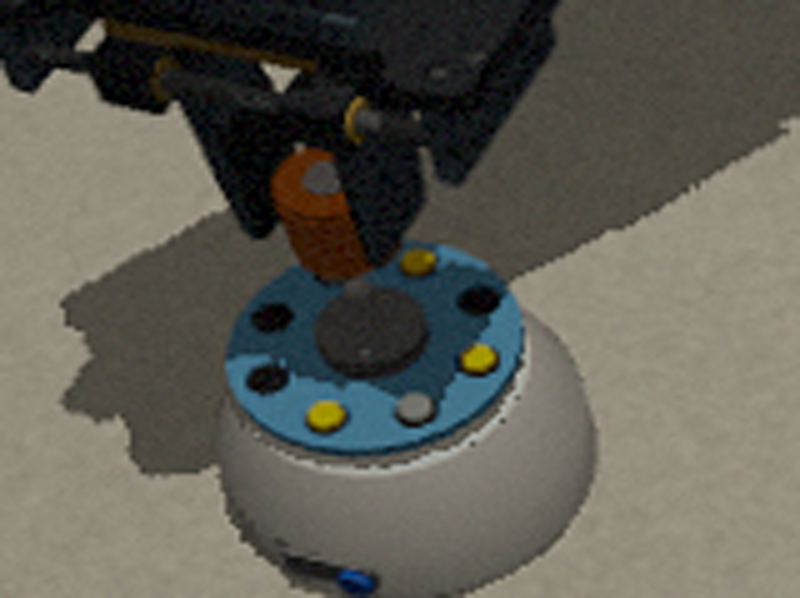

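View pics/t4.png

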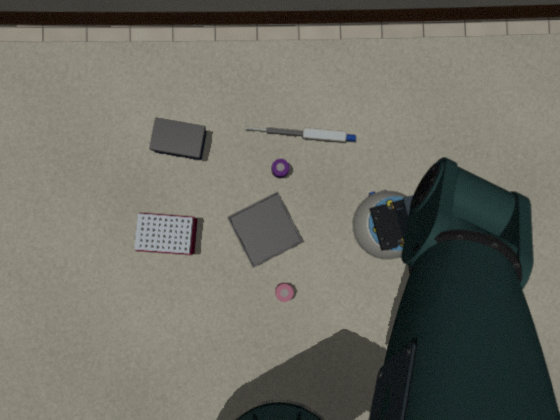

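```bash
cat >> h.py <<'E'
def proj(n,P):
    c=get_calibration(n);Rm=R.from_quat(c['orientation']).as_matrix()
    r=cv2.Rodrigues(Rm.T)[0];t=-Rm.T@np.array(c['xyz'])
    return cv2.projectPoints(np.asarray(P,float),r,t,c['intrinsics'],c['dist_coeffs'])[0][:,0]
def circ(x,y,z,r,k=72):
    a=np.linspace(0,2*np.pi,k);return np.c_[x+r*np.cos(a),y+r*np.sin(a),np.full(k,z)]
def overlay(im,x,y,ztop,win,f,name,lines=()):
    u0,v0,w,h=win
    big=cv2.resize(im[v0:v0+h,u0:u0+w],None,fx=f,fy=f,interpolation=cv2.INTER_CUBIC)
    def dr(P,col):
        p=((proj("scene",P)-[u0,v0]+.5)*f).round().astype(int);cv2.polylines(big,[p[:,None]],False,col,1)
    dr(circ(x,y,ztop,.0203),(0,255,0));dr(circ(x,y,ztop-.034,.0203),(0,255,0));dr(circ(x,y,ztop,.0085),(255,255,0))
    for P in lines:dr(P,(255,0,255))
    cv2.imwrite(name,big)
E
python3 - <<'E'
from h import *
print(at_z("scene",[173.9,108.2],.183),at_z("scene",[174.9,109.8],.183))
s=state();p=s['ee_pos'];zt=p[2]-.2043+.034
im,d=get_image("scene")
sx,sy=.5257,-.2578
L=[circ(sx,sy,.100,.022),circ(sx,sy,.100,.006),circ(sx,sy,.121,.006)]
overlay(im,sx-.0015,sy+.0007,zt,(150,85,65,75),8,"pics/o5.png",L)
hsv=cv2.cvtColor(im,cv2.COLOR_BGR2HSV);m=(hsv[...,0]>3)&(hsv[...,0]<22)&(hsv[...,1]>140);m[:, :150]=0;m[:,215:]=0;m[:85]=0;m[160:]=0
P,u,v=cloud("scene",d,m);k=P[:,2]>P[:,2].max()-.01;print(len(P),P[:,2].max(),zt,u.min(),u.max(),v.min(),v.max())
E
```

```text
[ 0.52542718 -0.25842558  0.183     ] [ 0.52750602 -0.25434255  0.183     ]
379 0.27859897519088406 0.1840277402460631 156 209 88 154
```

View pics/o5.png

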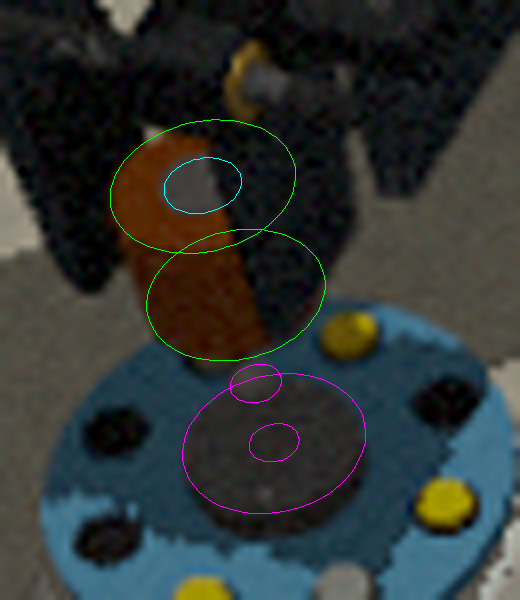

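```bash
python3 - <<'E'
from h import *
s=state();p=s['ee_pos'];zt=p[2]-.2043+.034
im,d=get_image("scene");im=cv2.convertScaleAbs(im,alpha=2.2)
sx,sy=.5257,-.2578
L=[circ(sx,sy,.100,.022),circ(sx,sy,.121,.006)]
big=cv2.resize(im[95:150,158:203],None,fx=10,fy=10,interpolation=cv2.INTER_CUBIC)
overlay(im,sx-.0015,sy+.0007,zt,(158,95,45,55),10,"pics/o6.png",L)
o=cv2.imread("pics/o6.png");o=np.hstack([big,o[:big.shape[0]]]);cv2.imwrite("pics/o6.png",cv2.resize(o,(800,489)))
E
```

```text
(no output)
```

View pics/o6.png

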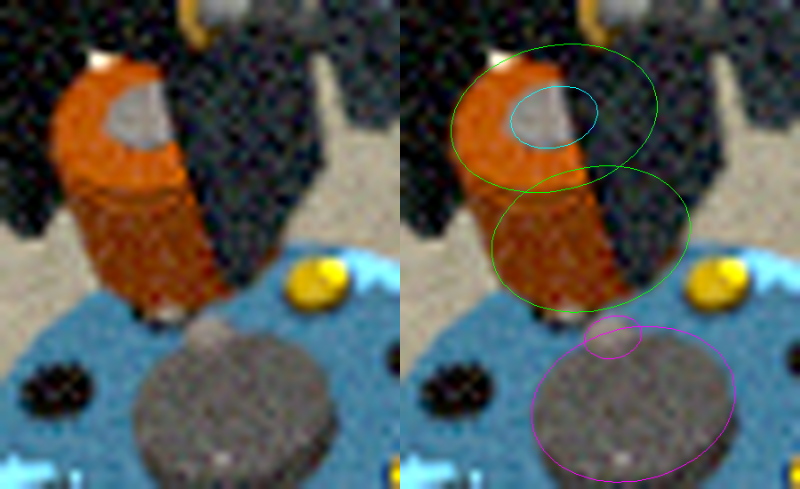

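Call:
play_rows(targets=[[0.1, -0.1, -0.5, -0.002, -0.004, 0, -1], [0, 0, -0.5, 0, 0, 0, -1], [0, 0, -0.3, 0, 0, 0, -1], [0, 0, 0, 0, 0, 0, -1]])

```text
time: 6.15
ee_pos: [0.5296, -0.2604, 0.3404]
ee_rot: [0.993, 0.117, 0.002, 0.001]
force: [1.1, 0.3, -0.3]
grip_width: 0.04
```

```bash
python3 - <<'E'
from h import *
s=st();p=s['ee_pos'];zt=p[2]-.2043+.034
im,d=get_image("scene");im=cv2.convertScaleAbs(im,alpha=2.2)
sx,sy=.5257,-.2578
L=[circ(sx,sy,.100,.022),circ(sx,sy,.121,.006)]
big=cv2.resize(im[95:150,158:203],None,fx=10,fy=10,interpolation=cv2.INTER_CUBIC)
overlay(im,sx,sy,zt-.001,(158,95,45,55),10,"pics/o7.png",L)
o=cv2.imread("pics/o7.png");o=np.hstack([big,o[:big.shape[0]]]);cv2.imwrite("pics/o7.png",cv2.resize(o,(800,489)))
E
```

```text
t 6.15 pos [ 0.5296 -0.2604  0.3404] tips [ 0.5303 -0.2608  0.1496] tiltfix [0.0019 0.0035 0.    ] jaw [ 0.232 -0.973  0.003] F [ 1.1  0.3 -0.3] w 0.04 v 0.004
```

View pics/o7.png

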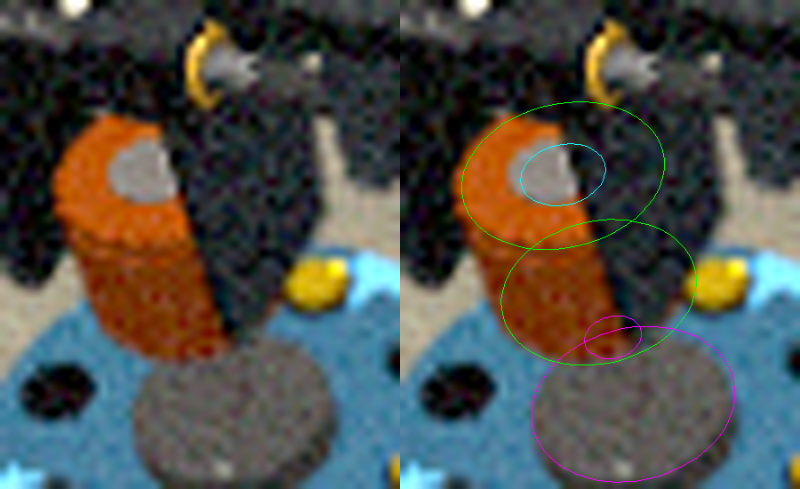

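Call:
play_rows(targets=[[0, 0.1, -0.3, 0.002, 0.003, 0, -1], [0, 0, 0, 0, 0, 0, -1], [0, 0, 0, 0, 0, 0, -1]])

```text
time: 6.45
ee_pos: [0.5296, -0.2594, 0.3371]
ee_rot: [0.993, 0.117, -0.0, -0.0]
force: [-0.1, 0.2, -0.9]
grip_width: 0.04
```

```bash
python3 - <<'E'
from h import *
s=st()
E
```

```text
t 6.45 pos [ 0.5296 -0.2594  0.3371] tips [ 0.5296 -0.2593  0.1463] tiltfix [-0.0006 -0.0003 -0.    ] jaw [ 0.232 -0.973 -0.001] F [-0.1  0.2 -0.9] w 0.04 v 0.006
```

Call:
play_rows(targets=[[0, 0, -0.3, 0, 0, 0, -1], [0, 0, -0.3, 0, 0, 0, -1], [0, 0, -0.3, 0, 0, 0, -1], [0, 0, 0, 0, 0, 0, -1]])

```text
time: 6.78
ee_pos: [0.5297, -0.2594, 0.3275]
ee_rot: [0.993, 0.117, 0.0, -0.0]
force: [-0.2, 0.1, -1.3]
grip_width: 0.0401
```

```bash
python3 - <<'E'
from h import *
s=st()
E
```

```text
t 6.78 pos [ 0.5297 -0.2594  0.3275] tips [ 0.5297 -0.2594  0.1367] tiltfix [-0.0003  0.0003  0.    ] jaw [ 0.232 -0.973 -0.   ] F [-0.2  0.1 -1.3] w 0.0401 v 0.004
```

Call:
play_rows(targets=[[0, 0, -0.3, 0, 0, 0, -1], [0, 0, -0.3, 0, 0, 0, -1], [0, 0, 0, 0, 0, 0, -1]])

```text
time: 7.03
ee_pos: [0.5297, -0.2594, 0.3207]
ee_rot: [0.993, 0.117, 0.0, -0.0]
force: [0.1, 1.0, 0.1]
grip_width: 0.0404
```

```bash
python3 - <<'E'
from h import *
s=st();print(s['moment'])
im,d=get_image("scene");im=cv2.convertScaleAbs(im,alpha=2.2)
cv2.imwrite("pics/s8.png",cv2.resize(im[95:165,150:225],None,fx=8,fy=8,interpolation=cv2.INTER_CUBIC))
E
```

```text
t 7.03 pos [ 0.5297 -0.2594  0.3207] tips [ 0.5297 -0.2594  0.1299] tiltfix [-0.0004  0.0001  0.    ] jaw [ 0.232 -0.973 -0.   ] F [0.1 1.  0.1] w 0.0404 v 0.003
[ 0.02989187  0.00570504 -0.01916516]
```

View pics/s8.png

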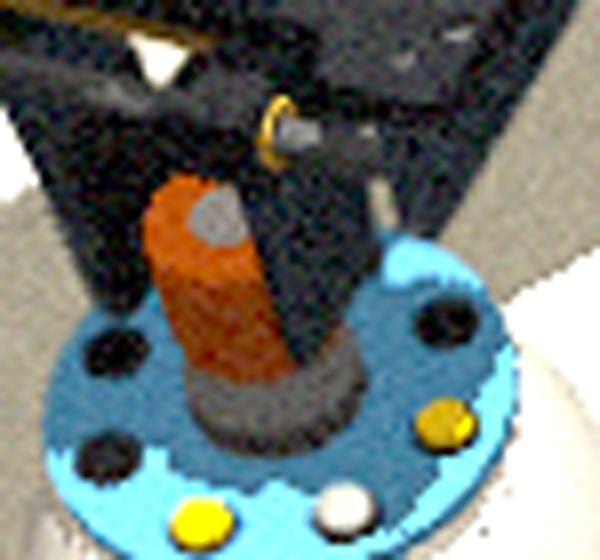

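Call:
play_rows(targets=[[0, 0, -0.3, 0, 0, 0, -1], [0, 0, -0.3, 0, 0, 0, -1], [0, 0, 0, 0, 0, 0, -1]], grip_force=40)

```text
time: 7.33
ee_pos: [0.5299, -0.2596, 0.3147]
ee_rot: [0.993, 0.117, 0.0, 0.0]
force: [0.1, -2.0, 0.2]
grip_width: 0.0397
```

```bash
python3 - <<'E'
from h import *
s=st();print(s['moment'])
E
```

```text
t 7.33 pos [ 0.5299 -0.2596  0.3147] tips [ 0.53   -0.2596  0.1239] tiltfix [0.0002 0.0009 0.    ] jaw [ 0.232 -0.973  0.   ] F [ 0.1 -2.   0.2] w 0.0397 v 0.007
[-0.32306405  0.07886239  0.02681917]
```

Call:
play_rows(targets=[[0, 0, -0.3, 0, 0, 0, -1], [0, 0, -0.2, 0, 0, 0, -1], [0, 0, 0, 0, 0, 0, -1]])

```text
time: 7.58
ee_pos: [0.53, -0.2599, 0.3095]
ee_rot: [0.993, 0.117, 0.001, 0.001]
force: [0.9, -3.3, -4.7]
grip_width: 0.0397
```

```bash
python3 - <<'E'
from h import *
s=st();print(s['moment'])
E
```

```text
t 7.58 pos [ 0.53   -0.2599  0.3095] tips [ 0.5303 -0.2601  0.1187] tiltfix [0.001  0.0015 0.    ] jaw [ 0.232 -0.973  0.001] F [ 0.9 -3.3 -4.7] w 0.0397 v 0.003
[-0.58036854 -0.22636733  0.08138571]
```

Call:
play_rows(targets=[[0, -0.03, -0.2, 0, 0, 0, -1], [0, 0, -0.2, 0, 0, 0, -1], [0, 0, -0.05, 0, 0, 0, -1]])

```text
time: 7.83
ee_pos: [0.5302, -0.2602, 0.3049]
ee_rot: [0.993, 0.117, 0.001, 0.001]
force: [-0.0, 0.0, 2.1]
grip_width: 0.0396
```

```bash
python3 - <<'E'
from h import *
s=st();print(s['moment'])
E
```

```text
t 7.83 pos [ 0.5302 -0.2602  0.3049] tips [ 0.5305 -0.2604  0.1141] tiltfix [0.001  0.0019 0.    ] jaw [ 0.232 -0.973  0.001] F [-0.   0.   2.1] w 0.0396 v 0.009
[-0.04539352  0.03487148 -0.01432556]
```

Call:
play_rows(targets=[[0, 0, -0.1, 0, 0, 0, -1], [0, 0, -0.1, 0, 0, 0, -1]])

```text
time: 8.0
ee_pos: [0.5303, -0.2603, 0.303]
ee_rot: [0.993, 0.117, 0.001, 0.001]
force: [-3.1, 0.6, 7.3]
grip_width: 0.0395
```

```bash
python3 - <<'E'
from h import *
s=st();print(s['moment'])
im,d=get_image("scene");im=cv2.convertScaleAbs(im,alpha=2.2)
cv2.imwrite("pics/s9.png",cv2.resize(im[95:165,150:225],None,fx=8,fy=8,interpolation=cv2.INTER_CUBIC))
E
```

```text
t 8.0 pos [ 0.5303 -0.2603  0.303 ] tips [ 0.5306 -0.2604  0.1122] tiltfix [0.0009 0.0018 0.    ] jaw [ 0.232 -0.973  0.001] F [-3.1  0.6  7.3] w 0.0395 v 0.016
[ 0.02381799  0.5834405  -0.07513453]
```

View pics/s9.png

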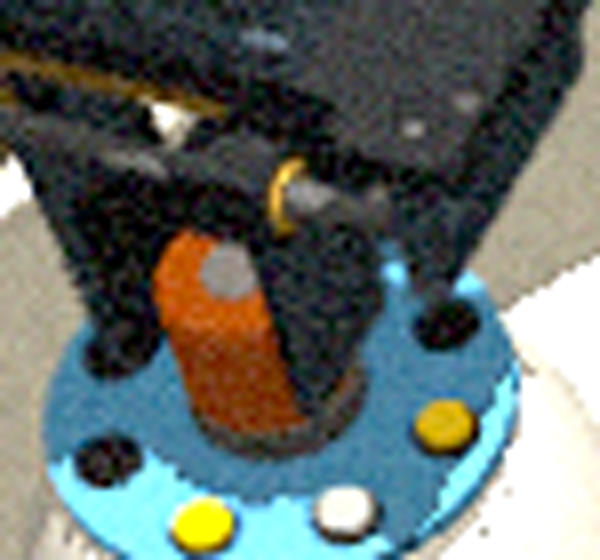

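Call:
play_rows(targets=[[0, 0, 0, 0, 0, 0, 0.3], [0, 0, 0, 0, 0, 0, 0.3], [0, 0, 0, 0, 0, 0, 0.3], [0, 0, 0, 0, 0, 0, 0.3]])

```text
time: 8.38
ee_pos: [0.5301, -0.26, 0.3024]
ee_rot: [0.993, 0.117, 0.001, 0.0]
force: [-0.0, 1.0, 0.4]
grip_width: 0.0589
```

```bash
python3 - <<'E'
from h import *
s=st();print(s['moment'])
E
```

```text
t 8.38 pos [ 0.5301 -0.26    0.3024] tips [ 0.5303 -0.2601  0.1116] tiltfix [0.0004 0.0014 0.    ] jaw [ 0.232 -0.973  0.001] F [-0.   1.   0.4] w 0.0589 v 0.002
[-0.02460225 -0.02784675 -0.04235958]
```

Call:
play_rows(targets=[[0, 0, 1.5, 0, 0, 0, 0.3], [0, 0, 2.0, 0, 0, 0, 0.3], [-0.1, 0, 1.0, 0, 0, 0, -1], [0, 0, 0, 0, 0, 0, -1], [0, 0, 0, 0, 0, 0, -1], [0, 0, 0, 0, 0, 0, -1], [0, 0, 0, 0, 0, 0, -1], [0, 0, 0, 0, 0, 0, -1]], grip_force=20)

```text
time: 9.05
ee_pos: [0.5281, -0.2595, 0.346]
ee_rot: [0.993, 0.117, -0.001, -0.001]
force: [0.7, -0.2, -0.2]
grip_width: 0.0223
```

```bash
python3 - <<'E'
from h import *
s=st();print(s['moment'])
im,d=get_image("scene");im=cv2.convertScaleAbs(im,alpha=2.2)
cv2.imwrite("pics/s10.png",cv2.resize(im[75:165,140:240],None,fx=6,fy=6,interpolation=cv2.INTER_CUBIC))
E
```

```text
t 9.05 pos [ 0.5281 -0.2595  0.346 ] tips [ 0.5278 -0.2592  0.1552] tiltfix [-0.0013 -0.0013 -0.    ] jaw [ 0.232 -0.973 -0.002] F [ 0.7 -0.2 -0.2] w 0.0223 v 0.01
[-0.01202981  0.02450039 -0.00203838]
```

View pics/s10.png

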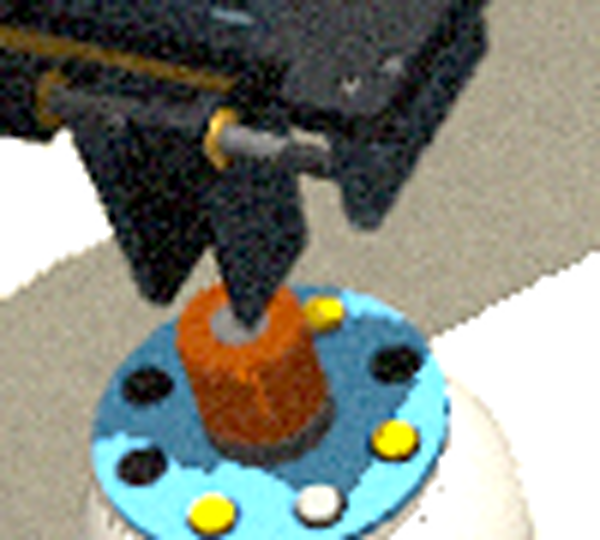

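The cap stayed on the shaft, upright and centred on the hub (crop centre about (250,350)). The fingers are still closing above it.

Call:
play_rows(targets=[[0, 0, 0, 0, 0, 0, -1], [0, 0, 0, 0, 0, 0, -1], [0, 0, 0, 0, 0, 0, -1], [0, 0, -0.6, 0, 0, 0, -1], [0, 0, -0.6, 0, 0, 0, -1], [0, 0, -0.2, 0, 0, 0, -1], [0, 0, 0, 0, 0, 0, -1]])

```text
time: 9.68
ee_pos: [0.5277, -0.2593, 0.3288]
ee_rot: [0.993, 0.117, -0.002, -0.001]
force: [-0.6, -0.5, 0.2]
grip_width: 0.0008
```

```bash
python3 - <<'E'
from h import *
s=st();print(s['moment'])
E
```

```text
t 9.68 pos [ 0.5277 -0.2593  0.3288] tips [ 0.5271 -0.2588  0.138 ] tiltfix [-0.0024 -0.0034 -0.    ] jaw [ 0.232 -0.973 -0.003] F [-0.6 -0.5  0.2] w 0.0008 v 0.008
[ 0.0498048  -0.00822628  0.01415422]
```

Call:
play_rows(targets=[[0.05, 0, -0.2, -0.002, -0.003, 0, -1], [0, 0, -0.1, 0, 0, 0, -1]])

```text
time: 9.85
ee_pos: [0.5282, -0.2593, 0.3252]
ee_rot: [0.993, 0.117, -0.0, -0.0]
force: [-0.7, 0.8, -0.8]
grip_width: 0.0004
```

Call:
play_rows(targets=[[0, 0, -0.1, 0, 0, 0, -1]])

```text
time: 9.93
ee_pos: [0.5283, -0.2593, 0.3242]
ee_rot: [0.993, 0.117, -0.0, -0.0]
force: [0.2, -0.1, -0.4]
grip_width: 0.0002
```

Call:
play_rows(targets=[[0, 0, -0.1, 0, 0, 0, -1]])

```text
time: 10.02
ee_pos: [0.5284, -0.2593, 0.3234]
ee_rot: [0.993, 0.117, -0.0, -0.0]
force: [-4.1, 1.9, 8.7]
grip_width: 0.0001
```

Call:
play_rows(targets=[[0, 0, -0.1, 0, 0, 0, -1]])

```text
time: 10.1
ee_pos: [0.5284, -0.2594, 0.3227]
ee_rot: [0.993, 0.117, -0.0, -0.0]
force: [-4.7, 2.6, 9.8]
grip_width: 0.0004
```

Call:
play_rows(targets=[[0, 0, -0.1, 0, 0, 0, -1]])

```text
time: 10.18
ee_pos: [0.5285, -0.2594, 0.3222]
ee_rot: [0.993, 0.117, -0.0, -0.0]
force: [-3.8, 2.8, 10.8]
grip_width: 0.0004
```

Call:
play_rows(targets=[[0, 0, -0.1, 0, 0, 0, -1]])

```text
time: 10.27
ee_pos: [0.5286, -0.2594, 0.322]
ee_rot: [0.993, 0.117, -0.001, -0.0]
force: [-7.5, 4.4, 20.5]
grip_width: 0.0004
```

Call:
play_rows(targets=[[0, 0, -0.1, 0, 0, 0, -1]])

```text
time: 10.35
ee_pos: [0.5287, -0.2595, 0.322]
ee_rot: [0.993, 0.117, -0.001, -0.0]
force: [-8.7, 4.4, 19.2]
grip_width: 0.0005
```

Height is no longer changing (tips at 0.1312 m against the expected 0.131 m) and the force jumped to about 20 N, so this is the solid stop. I'll lift off and check.

Call:
play_rows(targets=[[0, 0, 0.3, 0, 0, 0, -1], [0, 0, 1.5, 0, 0, 0, -1], [0, 0, 3.0, 0, 0, 0, -1], [0, 0, 4.0, 0, 0, 0, -1], [0, 0, 4.0, 0, 0, 0, -1], [0, 3.5, 1.0, 0, 0, 0, -1], [0, 4.0, 0, 0, 0, 0, -1], [0, 4.0, 0, 0, 0, 0, -1], [0, 4.0, 0, 0, 0, 0, -1], [0, 4.0, 0, 0, 0, 0, -1]])

```text
time: 11.18
ee_pos: [0.5267, -0.063, 0.4694]
ee_rot: [0.994, 0.112, 0.002, 0.0]
force: [0.2, -0.1, -0.1]
grip_width: 0.0004
```

Call:
play_rows(targets=[[0, 4.0, 0, 0, 0, 0, -1], [0, 3.0, 0, 0, 0, 0, -1], [0, 0, 0, 0, 0, 0, -1], [0, 0, 0, 0, 0, 0, -1]])

```text
time: 11.52
ee_pos: [0.5251, 0.0164, 0.4708]
ee_rot: [0.993, 0.115, 0.003, 0.0]
force: [0.0, 0.5, -0.3]
grip_width: 0.0009
```

```bash
python3 - <<'E'
from h import *
s=st()
im,d=get_image("scene");cv2.imwrite("pics/s11.png",np.hstack([im[:, :400],cv2.resize(im[100:200,140:240],(400,400),interpolation=cv2.INTER_CUBIC)[:, :400].copy() if 0 else np.vstack([cv2.resize(im[100:200,140:240],(400,400),interpolation=cv2.INTER_CUBIC),np.zeros((20,400,3),np.uint8)])]))
for n in("scene","top"):
    im,d=get_image(n);c=(182,140) if n=="scene" else (400,222)
    w=np.zeros(d.shape,bool);w[c[1]-40:c[1]+30,c[0]-40:c[0]+40]=1
    P,u,v=cloud(n,d,w);r=np.hypot(P[:,0]-.527,P[:,1]+.259)
    hi=(P[:,2]>.125)&(P[:,2]<.14)&(r<.03);di=(r>.026)&(r<.055)&(P[:,2]>.08)&(P[:,2]<.1)
    print(n,'captop z',np.median(P[hi,2]),P[hi].mean(0),hi.sum(),'disc z',np.median(P[di,2]),di.sum())
    # disc tilt
    A=np.c_[P[di,:2]-[.527,-.259],np.ones(di.sum())];print(np.linalg.lstsq(A,P[di,2],rcond=None)[0])
E
```

```text
t 11.52 pos [0.5251 0.0164 0.4708] tips [0.5263 0.0165 0.28  ] tiltfix [-0.0008  0.0067  0.    ] jaw [ 0.229 -0.974  0.001] F [ 0.   0.5 -0.3] w 0.0009 v 0.048
scene captop z 0.12974258622074752 [ 0.52779369 -0.25667907  0.1295749 ] 307 disc z 0.08665796232140022 1231
[0.0017275  0.00891067 0.08677255]
top captop z 0.12986114670415538 [ 0.52761453 -0.26147207  0.12984896] 309 disc z 0.08632478873604232 1544
[ 0.0021945  -0.00053486  0.08649405]
```

View pics/s11.png

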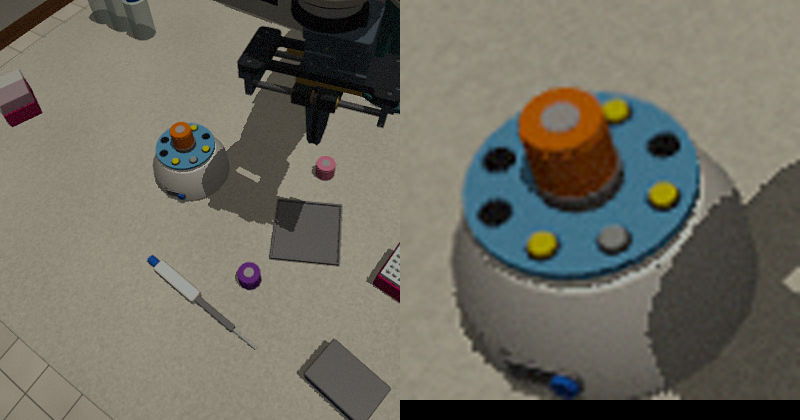

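The cap top reads 129.8 mm and the disc about 86.5 mm. The cameras read some 1 mm low, so these match 131 mm and 87 mm, the values for a flat spring. The rotor is level, nothing else has moved, and the arm is clear.

```bash
python3 - <<'E'
from bench import *
print(close_job())
E
```

```text
the job is handed in; nothing more can be done
None
```

The orange cap is on the mixer's shaft, pressed fully home, and the job is handed in at about 12 s of the 56 s allowed. I lifted it from the tray across two flats, lowered it down the shaft until its rim met the hub, and let go. Then I gave the last push on its flat top with closed fingers.

**Press:** I stopped when the height no longer changed and the force jumped from 11 N to about 20 N. There was also 8–9 N of sideways friction at that point. The fingertips were then 131.2 mm above the bench, against 131 mm expected with the spring flat.

**After lifting off:** Both cameras show the cap upright on the hub. The rotor disc is level and about 2.5 mm lower than before. The cap top reads 129.8 mm, which fits 131 mm because the cameras read 1 to 1.5 mm low all through the job. The disc's drop was measured over slightly different image areas, so it is less exact than the fingertip height.

**Other checks:** The two cameras disagreed by about 2 to 4 mm on absolute positions, but agreed to within 0.4 mm on the step from cap to shaft, which I used for the alignment. In the last scene picture the other things look unmoved; the tip rack is only partly in view there.

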